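# Lay out the pellet-pressing kit on the instrument tray

### The arm

A 6-joint arm with a two-finger parallel gripper is mounted at the origin on the work surface. World frame = base frame: x ahead of the robot, y to its left, z up, the work surface at z = 0. Lengths are in m, angles in rad, forces in N, time in s.
With the tool pointing down it reaches from about 0.275 to 0.875 m from the base axis. Payload 12.5 kg.
Tool frame: the origin (TCP) lies midway between the tips of the shut fingers; the grasp point (between the pads) lies 19 mm behind it; z points along the fingers, y is the direction in which the jaws open and shut (so a half turn about z gives the same grasp; the last joint's range is limited). The gripper opens to 85 mm and grips with 20 to 120 N. Pads are 22 mm wide; open, the fingers measure 114 mm over their backs; the gripper's body (76 mm by 85 mm) begins 54 mm behind the grasp point. The pads swing forward as they close: fully open they stand 13 mm farther back than shut.
Start: joints at [-1.212, 0.351, 1.652, -0, 1.139, -0.085], TCP at [0.236, -0.497, 0.231] pointing down, gripper open.
Joint ranges: [-2.75, 2.75], [-0.79, 2.1], [0.01, 2.65], [-1.57, 4.71], [0.07, 3.14], [-2.87, 2.87]. Speed limits (rad/s): [2.22, 2.22, 2.79, 3.14, 3.14, 3.14].

### API

Orientations are given as a unit quaternion [x, y, z, w].
In Python, from station import get_state, read_camera, sign_off, recognise, pinpoint gives the robot as it stands.
- The arm moves only by the shell command python3 -m crank 'ROWS' [FORCE]. ROWS is JSON, one flat list of numbers, 5 for each row, row after row: the opening, from -1 (shut) to 1 (fully open), so that 0 is half open, then the shift along the tool's x, y, z in cm, then the turn about the tool's z in degrees. In form: [claw, x, y, z, yaw, claw, x, y, z, yaw, ...]. A call has 1 to 12 rows; each row shifts and turns the commanded pose from where the row before left it, along the tool's axes as they then stand; what a row does not reach is not made up. A row lasts 1/12 s, in which the tool goes at most 41.7 mm and 7.16 degrees, less where a joint would pass 70% of its speed; a pose out of reach is approached as far as the arm can. A call is refused whole if a number of a shift passes 4.17 or a number of a turn 7.16, either way. A call with a gripper value outside its range is refused whole. The fingers move at their own pace and stop on an object; FORCE is the grip in N (left out, the last holds). Time passes only in rows, so rows that do not move let the fingers close. It gives the time, the measured TCP pose, the force and the opening at its end, in the units of the state.
- get_state(): the state, without advancing time (a new reading comes with each control period).
- read_camera(name): name is "side" or "top" or "wrist"; returns a dict with "pixels" (384x512x3 uint8, red, green, blue), "fx", "fy", "cx", "cy" (pixels), "k1" (the pictures are not rectified: a ray, as slopes to the right and down, at radius r is drawn at 1 + k1 r^2 times it, then the intrinsics apply), "extrinsics" (4x4, takes a point from world to camera coordinates). Camera axes: x right, y up, looking along -z (the intrinsics and any distortion apply to the point x, -y, -z); pixel columns grow to the right and rows downward; lengths in m; the calibration is good to about 2 mm. A picture is of the moment at which its call begins. There is no depth.
- sign_off(): hands the job in, once; it reports no verdict.
Trained networks look in a picture, given as the dict that the camera call returned (one of the last four; its "shot" number tells which), for a name from the list of things; names that differ only in an ending like _2 or _b are one class to them, and where a whole thing is asked for, a point or a joint stands for the part that bears it (a point fixed in the world has none). Each returns a list of dicts, best first, with "p" (0 to 1); they miss things now and then, are a little off and sometimes report something else, mostly with a low value. They report only what shows in the picture. A call takes as long as a camera call. They do not tell look-alikes from the thing itself.
- recognise(picture, query): "rect" ([left, top, width, height] in pixels, round what is visible of it).
- pinpoint(picture, query): "position" ([column, row] in pixels: a listed point, or the origin of a listed thing).
The state is a dict: "t": time; "q": joint angles; "dq": joint speeds; "joint_torque": joint torques, N m; "position": TCP position; "orientation": TCP orientation; "contact_force": force on the tool from outside, world axes, zero at the start; "torque": the same for the moment, N m; "finger_gap": finger opening in m.
Only numpy, scipy, OpenCV 4.12 (cv2) and the standard library are available. Lean on these libraries where they do the work, as an engineer would, in place of code of your own. Each camera call takes 0.05 s, during which the arm holds its last target. There are 200 camera calls.

### The job

Lay out the pellet kit on the steel tray, square with the tray and as seen from the robot: the die base in the middle with the sleeve seated fully down over its spigot, the agate mortar directly left of the die, the plunger directly right of it and the amber jar directly behind it, these three each about 10 cm from the die, centre to centre. Everything stands upright the same way up as before. Set things down without dropping them, and leave the extraction ring, pestle, spatula and vial where they lie.

Things in the scene. Friction and masses are not known exactly. Their poses are not given: they have to be found in the camera images.
- tray: Plain steel instrument tray, fixed: 330 mm long (its y) by 280 mm (its x), floor 3 mm thick, so a thing standing in it has its underside 3 mm over the bench; rim 12.5 mm high. Origin: on the bench under its middle; x points away from the robot (behind), y to the left seen from the robot, z up. Turned up to 0.2 rad; left or right in front of the robot.
- die_base: Base of the pellet die: steel disc 60 mm across, 16 mm thick; in the middle of its top a chamfered spigot 28 mm across (20 at its top), 8 mm high. 0.36 kg. Origin: centre of underside, z up. At first the kit and the ring stand upright on bench paper 2 mm thick, beside the tray, in any order, in 2 rows 120 mm apart, 105 mm between neighbours in a row (each up to 10 mm off).
- sleeve: Body of the pellet die: plain steel cylinder 46 mm across, 50 mm tall, a 14 mm bore seen in its top; in its underside a recess 32 mm across and 10 mm deep that fits loosely over the base's spigot. 0.5 kg. Origin: centre of the underside, z up. Seated, its underside rests on the base's flat top, 16 mm above the base's origin.
- plunger: Plunger of the pellet die, standing on its head: steel head 30 mm across and 15 mm thick at the bottom, slender rod 13 mm across upward from it, total height 75 mm. About 0.14 kg. Origin: centre of the underside of the head, z up, round.
- mortar: Small grey-brown agate mortar, a thick round bowl 64 mm across and 28 mm tall, the outside vertical from 8 mm up and tapering to a foot 48 mm across. About 0.2 kg. Origin: centre of the underside, z up, round.
- jar: Amber glass jar with a white screw cap, 54 mm across, 75 mm tall with cap. About 0.18 kg. Origin: centre of the underside, z up, round.
- ring: Extraction ring, not to be used now: low steel ring 56 mm across, 22 mm tall, with a wide 44 mm hole right through. It stands on the bench paper among the kit, in one of the six spots. Origin: centre of the underside. Leave it alone.
- pestle: Grey-brown agate pestle 72 mm long and 20 mm thick lying along the front (robot) edge of the tray, in its left half, about 112 mm in front of the tray's middle. Origin: middle of its length, underside; x along it. Leave it alone.
- spatula: Thin steel spatula 140 mm long, 10 mm wide and 5 mm thick lying along the front edge of the tray, in its right half, about 112 mm in front of the tray's middle. Origin: middle of its length, underside; x along it. Leave it alone.
- vial: Small clear sample vial with a black cap, 22 mm across and 40 mm tall, standing in the back right corner of the tray. Origin: centre of the underside. Leave it alone.
There are look-alikes about, which are no part of the job. Leave any black or purple look-alike of the mortar alone.

How it is judged:
By the outcome, as a careful person would: the job done as asked, in the order asked, and still so for the second after the job is handed in, with the robot touching nothing.
It also fails if it takes over 109 s, if anything falls off the work surface, if the arm or the gripper's body presses on something with over 40 N, if the wrist force passes 120 N, or if a joint passes its speed limit or range.

## Working session

There is one attempt and no reset: what is moved stays moved. The work goes in short steps, Python scripts to look and compute and a shell command to move; the robot and the scene stay as the last step left them, time stands still between calls to the robot, and variables do not carry over. Pictures are saved under pics/ and viewed, about 12 in all and at most 16, crops included, and the job is handed in when it is done.

```bash
ls; mkdir -p pics; cat > h.py <<'E'
import numpy as np, cv2
from station import *
from scipy.spatial.transform import Rotation as R
def ray(c,uv):
    """undistort pixel -> world origin, direction"""
    x=(uv[0]-c["cx"])/c["fx"]; y=(uv[1]-c["cy"])/c["fy"]
    rd=np.hypot(x,y); r=rd
    for _ in range(30): r=rd/(1+c["k1"]*r*r)
    s=r/rd if rd>0 else 1
    E=np.array(c["extrinsics"]); d=E[:3,:3].T@np.array([x*s,-y*s,-1.]); o=-E[:3,:3].T@E[:3,3]
    return o,d/np.linalg.norm(d)
def plane(c,uv,z):
    o,d=ray(c,uv); return (o+d*(z-o[2])/d[2])
def proj(c,p):
    E=np.array(c["extrinsics"]); q=E[:3,:3]@np.asarray(p)+E[:3,3]
    x,y=q[0]/-q[2],-q[1]/-q[2]; f=1+c["k1"]*(x*x+y*y)
    return np.array([c["cx"]+c["fx"]*x*f,c["cy"]+c["fy"]*y*f])
def tri(obs):
    A=np.zeros((3,3));b=np.zeros(3)
    for c,uv in obs:
        o,d=ray(c,uv);P=np.eye(3)-np.outer(d,d);A+=P;b+=P@o
    p=np.linalg.solve(A,b)
    return p,[np.round(proj(c,p)-uv,1) for c,uv in obs]
def save(c,n): cv2.imwrite(f"pics/{n}.png",c["pixels"][:,:,::-1])
E
python3 - <<'E'
from h import *
np.set_printoptions(precision=3,suppress=True)
s=get_state();print({k:np.round(v,3) for k,v in s.items()})
cs={n:read_camera(n) for n in ("top","side")}
im=np.hstack([cs[n]["pixels"] for n in cs])
for n,c in cs.items():
    save(c,n+"0"); E=np.array(c["extrinsics"]);print(n,c["fx"],c["k1"],-E[:3,:3].T@E[:3,3])
for q in "tray die_base sleeve plunger mortar jar ring pestle spatula vial".split():
    for n,c in cs.items():
        print(q,n,[(np.round(d["position"],1).tolist(),round(d["p"],2),plane(c,d["position"],0.002)[:2].round(3).tolist()) for d in pinpoint(c,q)[:4]])
E
```

```text
pics
{'t': np.float64(0.0), 'q': array([-1.212,  0.351,  1.652,  0.   ,  1.139, -0.085]), 'dq': array([ 0.001, -0.   ,  0.001, -0.001, -0.001, -0.001]), 'joint_torque': array([  0.   , -50.61 , -29.141,  -0.   ,   0.005,  -0.   ]), 'position': array([ 0.236, -0.496,  0.231]), 'orientation': array([ 0.975,  0.22 , -0.   , -0.001]), 'contact_force': array([ 0.334,  0.138, -0.127]), 'torque': array([-0.01 , -0.   , -0.012]), 'finger_gap': np.float64(0.085)}
top 428.4616339992226 -0.15026017751968693 [0.391 0.002 1.087]
side 417.4710619445674 -0.1436246068632245 [ 0.29  -0.577  0.736]
tray top [([336.7, 188.6], 0.65, [0.553, -0.211])]
tray side [([294.7, 274.7], 0.87, [0.549, -0.204])]
die_base top [([173.8, 219.1], 0.8, [0.463, 0.204])]
die_base side [([189.2, 159.3], 0.78, [0.458, 0.209])]
sleeve top [([139.6, 173.6], 0.93, [0.578, 0.3])]
sleeve side [([219.1, 121.1], 0.68, [0.584, 0.328])]
plunger top [([218.8, 173.8], 0.63, [0.583, 0.094])]
plunger side [([254.3, 176.9], 0.65, [0.586, 0.084])]
mortar top [([162.7, 124.5], 0.85, [0.712, 0.248]), ([133.7, 215.1], 0.69, [0.47, 0.309]), ([235.6, 129.2], 0.68, [0.703, 0.054])]
mortar side [([231.0, 146.2], 0.84, [0.576, 0.213]), ([270.3, 128.2], 0.73, [0.704, 0.241]), ([252.2, 172.9], 0.73, [0.587, 0.099]), ([303.6, 170.0], 0.6, [0.71, 0.057])]
jar top [([213.6, 225.8], 0.97, [0.449, 0.102]), ([375.6, 156.0], 0.61, [0.643, -0.315])]
jar side [([202.6, 188.8], 0.87, [0.456, 0.097])]
ring top [([130.6, 217.9], 0.53, [0.463, 0.316])]
ring side [([181.9, 136.8], 0.6, [0.467, 0.304]), ([251.9, 173.2], 0.27, [0.586, 0.098])]
pestle top [([305.2, 236.7], 0.73, [0.428, -0.131])]
pestle side [([226.4, 263.2], 0.74, [0.432, -0.123])]
spatula top [([363.8, 234.5], 0.59, [0.437, -0.282])]
spatula side [([261.3, 325.0], 0.51, [0.441, -0.277])]
vial top [([374.9, 158.1], 0.66, [0.637, -0.313])]
vial side [([361.0, 297.6], 0.53, [0.645, -0.305])]
```

View pics/top0.png

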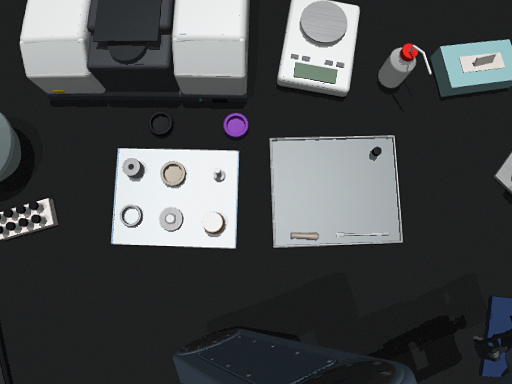

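View pics/side0.png

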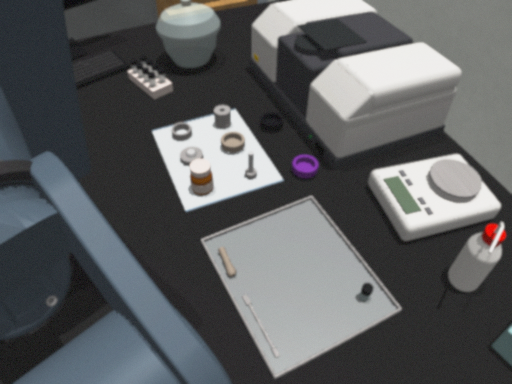

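Top view: on the paper are the sleeve (133,168), mortar (173,174) and plunger (219,175) at the back, with the ring (131,216), die base (171,219) and jar (213,223) in front. The tray is right of centre, with its corners near (270,137), (394,136), (402,242) and (273,247). The black and purple look-alikes at (161,124) and (236,125) are outside the paper. The side view agrees.

```bash
cat > tray.py <<'E'
from h import *
from scipy.optimize import least_squares
np.set_printoptions(precision=4,suppress=True)
cs=[(read_camera("top"),(336,200)),(read_camera("side"),(295,275))]
cons=[]
for c,s in cs:
    g=cv2.cvtColor(c["pixels"],cv2.COLOR_RGB2GRAY); m=(g>75).astype(np.uint8)
    _,l=cv2.connectedComponents(m); k=(l==l[s[1],s[0]]).astype(np.uint8)
    t,_=cv2.findContours(k,cv2.RETR_EXTERNAL,cv2.CHAIN_APPROX_NONE); t=max(t,key=cv2.contourArea)
    t=cv2.convexHull(t); a=cv2.approxPolyDP(t,8,True)[:,0]; print(cv2.contourArea(t),a.tolist())
    pts=np.concatenate([np.linspace(a[i],a[(i+1)%len(a)],12)[1:-1] for i in range(len(a))]) ; cons.append((c,pts))
def res(v,sel):
    out=[]
    for c,p in sel:
        ca,sa=np.cos(v[2]),np.sin(v[2])
        P=[proj(c,[v[0]+ca*x-sa*y,v[1]+sa*x+ca*y,z]) for x in(-.14,.14) for y in(-.165,.165) for z in(0,.0125)]
        h=cv2.convexHull(np.float32(P))
        out+=[cv2.pointPolygonTest(h,(float(q[0]),float(q[1])),True) for q in p]
    return np.array(out)
for sel in (cons,cons[:1],cons[1:]):
    r=least_squares(res,[.55,-.21,.03],args=(sel,),loss="soft_l1",diff_step=1e-4); print(r.x,"rms px",np.sqrt(np.mean(r.fun**2)))
E
python3 - <<'E'
import runpy; runpy.run_path("tray.py")
from h import *
T,S=read_camera("top"),read_camera("side")
for q in "die_base sleeve plunger jar mortar ring".split():
    a=pinpoint(T,q); b=pinpoint(S,q)
    best=min(((tri([(T,x["position"]),(S,y["position"])])) for x in a for y in b),key=lambda r:np.abs(r[1]).max())
    print(q,best[0].round(4),np.abs(best[1]).max())
E
```

```text
13929.0 [[394, 136], [402, 242], [273, 247], [269, 138]]
20481.5 [[312, 195], [401, 310], [274, 378], [200, 239]]
[ 0.5497 -0.2055  0.0541] rms px 0.5568113332060126
[ 0.5488 -0.2063  0.0567] rms px 0.2521661230661677
[ 0.5505 -0.2048  0.0516] rms px 0.5847570445381101
die_base [0.4662 0.2048 0.0022] 1.1
sleeve [0.5848 0.3035 0.0128] 0.3
plunger [0.5877 0.0912 0.0017] 0.5
jar [0.451  0.1031 0.0036] 1.7
mortar [ 0.7157  0.2563 -0.0208] 1.1
ring [0.4709 0.3095 0.0069] 0.7
```

```bash
python3 -m crank '[1,0,0,0,-7.16,1,0,0,0,-7.16,1,0,0,0,-7.16,1,0,0,0,-7.16,1,0,0,0,-7.16,1,0,0,0,-7.16,1,0,0,0,-7.16,1,0,0,0,-7.16,1,0,0,0,-7.16,1,0,0,0,-0.16]' && python3 -m crank '[1,3.9,1.28,0,0,1,3.9,1.28,0,0,1,3.9,1.28,0,0,1,3.9,1.28,0,0,1,3.9,1.28,0,0,1,3.9,1.28,0,0,1,3.9,1.28,0,0,1,3.9,1.28,0,0,1,3.9,1.28,0,0]' && python3 -m crank '[1,3.9,1.28,0,0,1,3.9,1.28,0,0,1,3.9,1.28,0,0,1,3.9,1.28,0,0,1,3.9,1.28,0,0,1,3.9,1.28,0,0,1,3.9,1.28,0,0,1,3.9,1.28,0,0,0.7,0,0,0,0,0.7,0,0,0,0]'
cat > look.py <<'E'
import sys
from h import *
np.set_printoptions(precision=4,suppress=True)
c=read_camera("wrist"); save(c,sys.argv[1]); s=get_state()
print("tcp",s["position"],"ori",s["orientation"],"gap",s["finger_gap"],"F",s["contact_force"])
E=np.array(c["extrinsics"]); print("cam",-E[:3,:3].T@E[:3,3],"view",-E[2,:3])
for a in sys.argv[2:]:
    q,z=a.split(":"); print(q,[(np.round(d["position"],1).tolist(),round(d["p"],2),plane(c,d["position"],float(z))[:2]) for d in pinpoint(c,q)[:3]],[np.round(d["rect"]).tolist() for d in recognise(c,q)[:3]])
E
python3 look.py w1 die_base:.002 sleeve:.002 jar:.002 mortar:.002 plunger:.002 ring:.002
```

```text
t: 2.73
position: [0.2362, -0.4967, 0.2313]
orientation: [0.705, 0.709, 0.0, -0.0]
contact_force: [0.3, 0.5, 0.9]
finger_gap: 0.0853
t: 3.48
position: [0.3513, -0.1438, 0.2316]
orientation: [0.709, 0.705, 0.0, 0.0]
contact_force: [0.6, 0.2, 0.6]
finger_gap: 0.0854
t: 4.32
position: [0.4534, 0.1679, 0.231]
orientation: [0.707, 0.707, -0.0, -0.0]
contact_force: [-0.2, -0.5, 0.2]
finger_gap: 0.0726
tcp [0.4532 0.1666 0.231 ] ori [ 0.7074  0.7068 -0.0004 -0.0001] gap 0.07241982346873141 F [ 0.6933 -0.0584  0.405 ]
cam [0.4533 0.2533 0.3733] view [-0.001  -0.3284 -0.9445]
die_base [([267.1, 132.6], 0.68, array([0.4651, 0.2114]))] [[245.0, 109.0, 46.0, 48.0], [240.0, 311.0, 12.0, 27.0], [249.0, 22.0, 49.0, 51.0]]
sleeve [([364.4, 52.6], 0.69, array([0.5871, 0.3117]))] [[351.0, 21.0, 52.0, 50.0]]
jar [([262.1, 207.8], 0.86, array([0.4588, 0.0999]))] [[242.0, 193.0, 39.0, 56.0]]
mortar [([419.8, 230.3], 0.92, array([0.7074, 0.0615])), ([448.3, 101.3], 0.78, array([0.7084, 0.2543])), ([348.1, 131.7], 0.71, array([0.5766, 0.213 ]))] [[329.0, 111.0, 54.0, 51.0], [401.0, 217.0, 47.0, 42.0], [430.0, 78.0, 61.0, 51.0]]
plunger [([344.5, 211.4], 0.64, array([0.5842, 0.094 ]))] [[335.0, 199.0, 29.0, 41.0]]
ring [([272.8, 50.1], 0.63, array([0.4712, 0.3137]))] [[248.0, 21.0, 48.0, 54.0]]
```

View pics/w1.png

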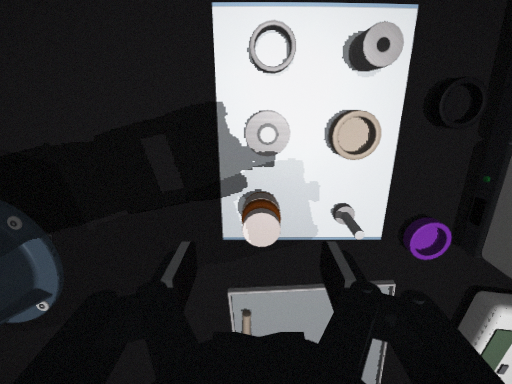

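The wrist picture matches the top view: ring (272,47), sleeve bore (382,44), die spigot (267,134), mortar (355,135), jar cap (262,222) and plunger tip (359,234).

```bash
python3 - <<'E'
from h import *
np.set_printoptions(precision=4,suppress=True)
W,T,S=read_camera("wrist"),read_camera("top"),read_camera("side")
for n,uv,z in(("die",(267.5,134),.026),("sleeve",(382.5,44.5),.052),("mortar",(354.5,134.5),.03),("jar",(262,222),.077),("plunger",(359,234),.077)):
    print(n,plane(W,uv,z))
for q in "die_base sleeve plunger jar mortar".split():
    r=[]
    for c in (W,T,S):
        L=pinpoint(c,q)
        if q=="mortar": L=[d for d in L if np.hypot(*(plane(c,d["position"],.002)[:2]-[.577,.205]))<.03]
        if L: r.append((c,L[0]["position"]))
    print(q,len(r),tri(r))
E
```

```text
die [0.4651 0.2108 0.026 ]
sleeve [0.5883 0.3106 0.052 ]
mortar [0.5762 0.211  0.03  ]
jar [0.4578 0.1103 0.077 ]
plunger [0.5797 0.0936 0.077 ]
die_base 2 (array([ 0.4634,  0.2119, -0.0017]), [array([-3.1, -0.5]), array([ 1.7, -0.4])])
sleeve 3 (array([0.5887, 0.3093, 0.    ]), [array([-3.7,  2.2]), array([-0.9, -1. ]), array([ 0.5, -0.4])])
plunger 3 (array([0.5846, 0.095 , 0.0025]), [array([1.2, 0.7]), array([ 0.3, -2.1]), array([-2.8,  1. ])])
jar 3 (array([0.4512, 0.0989, 0.0016]), [array([-1.9, -1.8]), array([ 1.5, -0.9]), array([ 0. , -0.8])])
mortar 3 (array([0.5736, 0.2104, 0.0093]), [array([-2. ,  3.5]), array([-2.2, -1.1]), array([0.1, 0.6])])
```

```bash
python3 -m crank '[0.7,2.2,0.6,0,0,0.7,2.2,0.6,0,0,0.7,0,0,3.6,0,0.7,0,0,3.6,0,0.7,0,0,3.6,0,0.7,0,0,3.6,0,0.7,0,0,3.6,0,0.7,0,0,2.5,0,0.7,0,0,2.5,0,0.7,0,0,0,0]' && python3 look.py w2 die_base:.002; python3 -m crank '[-1,0,0,0.2,0,-1,0,0,0,0,-1,0,0,0,0,-1,0,0,0,0,-1,0,0,0,0]' 40
```

```text
t: 6.7
position: [0.4631, 0.2096, -0.0025]
orientation: [0.707, 0.707, -0.003, -0.001]
contact_force: [-1.4, -0.7, -0.4]
finger_gap: 0.0728
tcp [ 0.4642  0.21   -0.0002] ori [ 0.7069  0.7073 -0.0019 -0.0009] gap 0.07261383961579732 F [-0.1716 -0.1687  1.1733]
cam [0.4637 0.2953 0.1397] view [-0.0063 -0.3303 -0.9439]
die_base [([261.8, 251.0], 0.95, array([0.465 , 0.2103]))] [[209.0, 204.0, 107.0, 102.0]]
t: 7.27
position: [0.4663, 0.2108, 0.0011]
orientation: [0.707, 0.707, 0.001, 0.001]
contact_force: [-1.0, 0.0, 5.7]
finger_gap: 0.0581
```

View pics/w2.png

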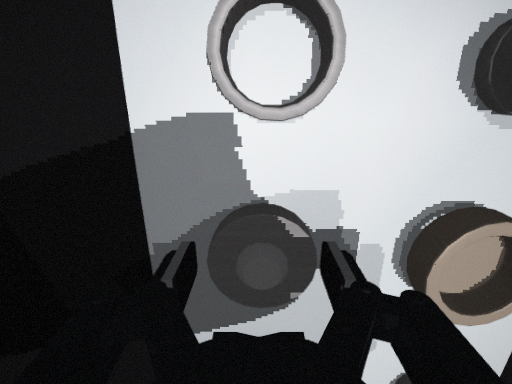

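```bash
python3 -m crank '[-1,0,0,-2,0,-1,0,0,-4,0,-1,0,0,-4,0,-1,0,0,-2,0]' 60 && python3 -m crank '[-1,-3.79,0.755,0,0,-1,-3.79,0.755,0,0,-1,-3.79,0.755,0,0,-1,-3.79,0.755,0,0,-1,-3.79,0.755,0,0,-1,-3.79,0.755,0,0,-1,-3.79,0.755,0,0,-1,-3.79,0.755,0,0,-1,-3.79,0.755,0,0,-1,-3.79,0.755,0,0,-1,-3.79,0.755,0,0,-1,0,0,0,0]' && python3 -m crank '[-1,0,0,4,0,-1,0,0,3,0,-1,0,0,0,0]'; python3 look.py w3 die_base:.045 ; python3 tray.py
```

```text
t: 7.6
position: [0.4668, 0.2109, 0.1243]
orientation: [0.707, 0.707, 0.003, 0.001]
contact_force: [1.5, 0.6, -2.8]
finger_gap: 0.0575
t: 8.6
position: [0.5497, -0.2126, 0.1207]
orientation: [0.708, 0.706, 0.0, 0.002]
contact_force: [-0.4, 0.2, -3.8]
finger_gap: 0.0576
t: 8.85
position: [0.5456, -0.2052, 0.045]
orientation: [0.707, 0.707, -0.001, -0.004]
contact_force: [-0.6, 0.4, -5.3]
finger_gap: 0.0572
tcp [ 0.547  -0.2057  0.0479] ori [ 0.707   0.7072 -0.0008 -0.0023] gap 0.05737868728956009 F [ 0.3021  0.3938 -2.5363]
cam [ 0.5464 -0.1203  0.1877] view [-0.0074 -0.3251 -0.9457]
die_base [([260.9, 246.7], 0.93, array([ 0.547 , -0.2043])), ([137.3, 295.8], 0.58, array([ 0.4648, -0.2423]))] [[206.0, 204.0, 105.0, 100.0]]
195713.0 [[511, 0], [511, 383], [0, 383], [0, 0]]
166185.0 [[0, 0], [147, 0], [443, 126], [511, 194], [511, 383], [0, 383]]
[ 0.5981 -0.0402  0.1694] rms px 175.2090553221833
[0.5042 0.0061 0.0294] rms px 180.35715058848155
[ 0.6439 -0.055   0.1847] rms px 172.9019281917816
```

View pics/w3.png

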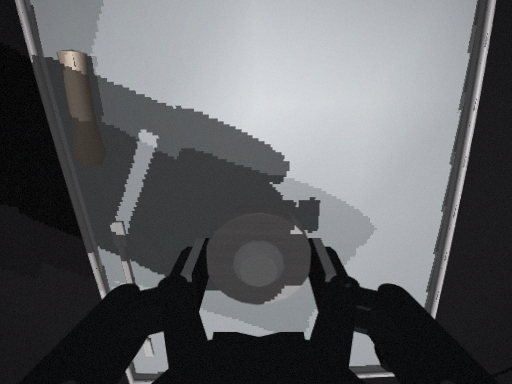

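The base is held centrally at (260,247), with the gripper about 45 mm over the middle of the tray. The pestle (82,105) and the spatula, from (148,137) down to (150,350), are clear. Setting it down now.

```bash
python3 -m crank '[-1,0,0.2,3,0,-1,0,0,1,0,-1,0,0,0,0,-1,0,0,0.2,0,-1,0,0,0.2,0,-1,0,0,0.2,0,-1,0,0,0,0]'; python3 -c "
from station import get_state as g;s=g();print(s['position'],s['contact_force'])"
```

```text
t: 9.68
position: [0.5509, -0.2065, 0.0037]
orientation: [0.707, 0.707, 0.0, 0.0]
contact_force: [-0.2, 0.6, -2.9]
finger_gap: 0.0574
[ 0.5508926  -0.2065444   0.00373553] [-0.16804814  0.64937393 -2.91941369]
```

```bash
python3 -m crank '[-1,0,0,0.1,0,-1,0,0,0.1,0,-1,0,0,0,0]'; python3 -m crank '[-1,0,0,0.1,0,-1,0,0,0,0]'
```

```text
t: 9.93
position: [0.551, -0.2066, 0.0024]
orientation: [0.707, 0.707, 0.0, 0.0]
contact_force: [-3.9, 1.1, 7.1]
finger_gap: 0.0575
t: 10.1
position: [0.551, -0.2066, 0.0023]
orientation: [0.707, 0.707, 0.0, 0.0]
contact_force: [-7.5, 3.4, 20.9]
finger_gap: 0.0574
```

Contact. Release to 0.7, lift, and go to the sleeve, looking back at the die base on the way.

```bash
python3 -m crank '[-1,0,0,-0.15,0,0.7,0,0,0,0,0.7,0,0,0,0,0.7,0,0,0,0,0.7,0,0,-2,0,0.7,0,0,-4,0,0.7,0,0,-4,0,0.7,-2.5,0,-2,0,0.7,-2.5,0,0,0,0.7,0,0,0,0]' && python3 look.py w4 die_base:.003 && python3 -c "
from h import *
c=read_camera('top');save(c,'t4');print([(d['position'],d['p'],plane(c,d['position'],.003)) for d in pinpoint(c,'die_base')])"
```

```text
t: 10.93
position: [0.5515, -0.2602, 0.1237]
orientation: [0.708, 0.707, 0.0, 0.002]
contact_force: [1.1, -0.9, -0.2]
finger_gap: 0.0727
tcp [ 0.5508 -0.2582  0.1223] ori [0.7077 0.7065 0.0002 0.0008] gap 0.0723193861687283 F [-0.3079  0.5191 -0.7479]
cam [ 0.5509 -0.1743  0.2658] view [ 0.0025 -0.331  -0.9436]
die_base [([257.6, 134.6], 0.84, array([ 0.5511, -0.2066]))] [[226.0, 99.0, 64.0, 66.0]]
[([333.1, 189.1], 0.83, array([ 0.55176405, -0.20138855,  0.003     ]))]
```

View pics/w4.png

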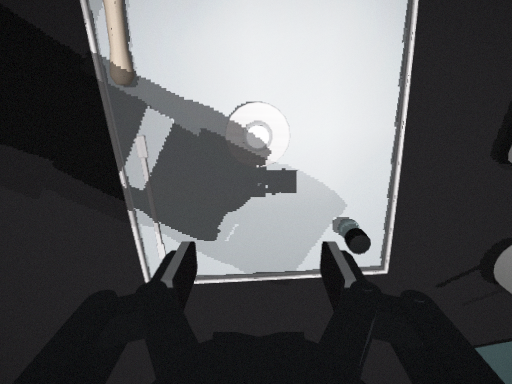

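```bash
python3 -m crank '[0.7,4.06,0.27,0,0,0.7,4.06,0.27,0,0,0.7,4.06,0.27,0,0,0.7,4.06,0.27,0,0,0.7,4.06,0.27,0,0,0.7,4.06,0.27,0,0,0.7,4.06,0.27,0,0,0.7,4.06,0.27,0,0,0.7,4.06,0.27,0,0,0.7,4.06,0.27,0,0,0.7,4.06,0.27,0,0,0.7,4.06,0.27,0,0]' && python3 -m crank '[0.7,4.06,0.27,0,0,0.7,4.06,0.27,0,0,0.7,0,0,0,0,0.7,0,0,0,0]' && python3 look.py w5 sleeve:.002
```

```text
t: 12.18
position: [0.5819, 0.2335, 0.1214]
orientation: [0.707, 0.708, -0.0, -0.0]
contact_force: [1.0, -0.6, 1.0]
finger_gap: 0.0727
t: 12.52
position: [0.587, 0.3144, 0.1209]
orientation: [0.706, 0.709, -0.0, -0.0]
contact_force: [-0.4, -0.3, 0.4]
finger_gap: 0.0727
tcp [0.5873 0.3128 0.121 ] ori [ 0.7062  0.708  -0.0007 -0.0002] gap 0.07267902582312388 F [ 0.205  -0.148   0.2716]
cam [0.5866 0.3999 0.2632] view [-0.0001 -0.3286 -0.9445]
sleeve [([261.3, 189.1], 0.8, array([0.5898, 0.3128]))] [[238.0, 169.0, 47.0, 63.0]]
```

View pics/w5.png

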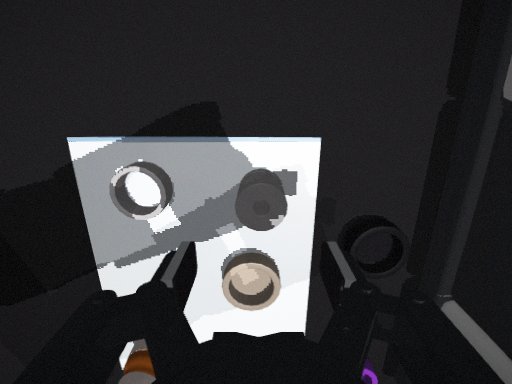

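Sleeve under the gripper, bore at about (261,206); network agrees within 2 mm.

```bash
python3 -c "
from h import *
c=read_camera('wrist');print(plane(c,(261,206),.052))"; python3 -m crank '[0.7,-0.1,0.1,3.5,0,0.7,0,0,3.5,0,0.7,0,0,3.5,0,0.7,0,0,0,0,-1,0,0,0,0,-1,0,0,0,0,-1,0,0,0,0,-1,0,0,0,0,-1,0,0,0,0]' 70; python3 -m crank '[-1,0,0,-2,0,-1,0,0,-4,0,-1,0,0,-4,0,-1,0,0,-2.5,0,-1,0,0,0,0]'
```

```text
[0.58991659 0.3108435  0.052     ]
t: 13.47
position: [0.5906, 0.3112, 0.0197]
orientation: [0.707, 0.707, 0.002, 0.001]
contact_force: [-1.4, -2.8, 9.6]
finger_gap: 0.0447
t: 13.88
position: [0.5919, 0.3122, 0.1495]
orientation: [0.707, 0.707, 0.005, 0.002]
contact_force: [0.3, 0.6, -4.4]
finger_gap: 0.0445
```

```bash
python3 -m crank '[-1,-3.98,-0.31,0,0,-1,-3.98,-0.31,0,0,-1,-3.98,-0.31,0,0,-1,-3.98,-0.31,0,0,-1,-3.98,-0.31,0,0,-1,-3.98,-0.31,0,0,-1,-3.98,-0.31,0,0,-1,-3.98,-0.31,0,0,-1,-3.98,-0.31,0,0,-1,-3.98,-0.31,0,0,-1,-3.98,-0.31,0,0,-1,-3.98,-0.31,0,0]' && python3 -m crank '[-1,-3.98,-0.31,0,0,-1,0,0,4,0,-1,0,0,3,0,-1,0,0,0,0,-1,0,0,0,0]'; python3 look.py w6 die_base:.003 sleeve:.056 ; python3 -c "
from h import *
for n in ('side','top'):
    c=read_camera(n)
    for q in ('die_base','sleeve'): print(n,q,[(np.round(d['position'],1),d['p']) for d in pinpoint(c,q)])
    u=proj(c,(.551,-.2066,.04)).astype(int);save({'pixels':cv2.resize(c['pixels'][u[1]-70:u[1]+70,u[0]-90:u[0]+90],None,fx=3,fy=3)},n+'6')"
```

```text
t: 14.88
position: [0.5512, -0.1684, 0.1413]
orientation: [0.707, 0.707, -0.0, -0.0]
contact_force: [1.5, -0.5, -5.6]
finger_gap: 0.0446
t: 15.3
position: [0.5481, -0.2059, 0.0708]
orientation: [0.707, 0.707, -0.001, -0.002]
contact_force: [0.8, -0.1, -4.4]
finger_gap: 0.0446
tcp [ 0.5494 -0.2062  0.0725] ori [ 0.7068  0.7074  0.     -0.    ] gap 0.044300093174715366 F [ 0.2416 -0.2671 -5.047 ]
cam [ 0.5483 -0.1207  0.2133] view [-0.0036 -0.3268 -0.9451]
die_base [([261.8, 206.7], 0.68, array([ 0.5507, -0.2061]))] []
sleeve [([260.0, 234.5], 0.84, array([ 0.549 , -0.2045]))] [[216.0, 204.0, 84.0, 109.0]]
side die_base [(array([294.8, 274.8]), 0.73)]
side sleeve [(array([295. , 259.4]), 0.72)]
top die_base []
top sleeve []
```

View pics/w6.png

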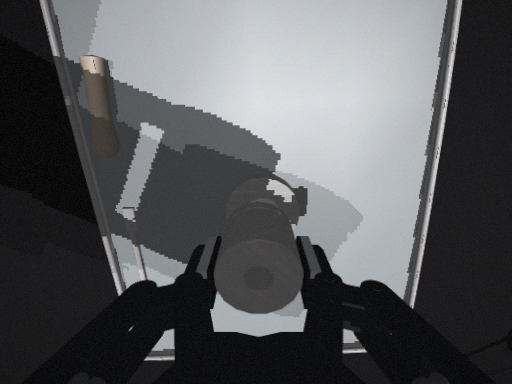

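The sleeve (bore at 260,278) hangs square over the base (265,205). It is about 1.5 mm short in x, which I correct while lowering.

```bash
python3 -m crank '[-1,0,0.15,1.5,0,-1,0,0,1,0,-1,0,0,0,0,-1,0,0,0.3,0,-1,0,0,0.3,0,-1,0,0,0,0]'; python3 -m crank '[-1,0,0,0.2,0,-1,0,0,0.1,0,-1,0,0,0,0]'
```

```text
t: 16.35
position: [0.5506, -0.2064, 0.0406]
orientation: [0.707, 0.707, -0.0, -0.0]
contact_force: [0.0, 0.1, -4.9]
finger_gap: 0.0446
t: 16.6
position: [0.5507, -0.2064, 0.0378]
orientation: [0.707, 0.707, -0.0, 0.0]
contact_force: [-0.0, 0.6, -5.8]
finger_gap: 0.0444
```

```bash
python3 -m crank '[-1,0,0,0.15,0,-1,0,0,0,0]';  python3 -m crank '[-1,0,0,0.1,0,-1,0,0,0,0]'; python3 -m crank '[-1,0,0,0.1,0,-1,0,0,0,0]'
```

```text
t: 16.77
position: [0.5509, -0.2066, 0.0368]
orientation: [0.707, 0.707, 0.0, 0.0]
contact_force: [-1.2, 0.3, 0.2]
finger_gap: 0.0443
t: 16.93
position: [0.5509, -0.2066, 0.0367]
orientation: [0.707, 0.707, 0.0, 0.0]
contact_force: [-4.9, 2.0, 12.3]
finger_gap: 0.0443
t: 17.1
position: [0.551, -0.2066, 0.0366]
orientation: [0.707, 0.707, 0.0, 0.0]
contact_force: [-10.1, 4.3, 23.1]
finger_gap: 0.0444
```

```bash
python3 -m crank '[-1,0,0,-0.2,0,0.3,0,0,0,0,0.3,0,0,0,0,0.3,0,0,0,0,0.8,0,0,-3,0,0.8,0,0,-4,0,0.8,0,0,-2,0]' && python3 -m crank '[0.8,3.8,0.225,0,0,0.8,3.8,0.225,0,0,0.8,3.8,0.225,0,0,0.8,3.8,0.225,0,0,0.8,3.8,0.225,0,0,0.8,3.8,0.225,0,0,0.8,3.8,0.225,0,0,0.8,3.8,0.225,0,0,0.8,3.8,0.225,0,0,0.8,3.8,0.225,0,0,0.8,3.8,0.225,0,0,0.8,0,0,0,0]' && python3 look.py w7 mortar:.002; python3 -c "
from h import *
c=read_camera('side')
u=proj(c,(.551,-.2066,.04)).astype(int);a=cv2.resize(c['pixels'][u[1]-60:u[1]+60,u[0]-60:u[0]+60],None,fx=4,fy=4)
b=cv2.imread('pics/w7.png')[:,:,::-1];b=cv2.resize(b,(400,300)); z=np.zeros((480,400,3),np.uint8);z[:300]=b[:, :400]
save({'pixels':np.hstack([a[:,:400],z])},'m7')"
```

```text
t: 17.68
position: [0.5518, -0.207, 0.1297]
orientation: [0.707, 0.707, 0.001, 0.002]
contact_force: [0.5, -0.7, 0.6]
finger_gap: 0.0767
t: 18.68
position: [0.5752, 0.2173, 0.1263]
orientation: [0.705, 0.709, 0.001, -0.0]
contact_force: [-0.0, 1.1, 0.0]
finger_gap: 0.0769
tcp [0.575  0.2146 0.126 ] ori [0.7056 0.7086 0.0003 0.    ] gap 0.07644684408325852 F [ 0.3185 -0.7104  0.2137]
cam [0.5744 0.3025 0.2688] view [ 0.0021 -0.3268 -0.9451]
mortar [([392.7, 154.9], 0.9, array([0.7121, 0.2516])), ([260.6, 190.4], 0.6, array([0.5775, 0.2127]))] [[366.0, 125.0, 72.0, 68.0], [231.0, 164.0, 63.0, 68.0]]
```

View pics/m7.png

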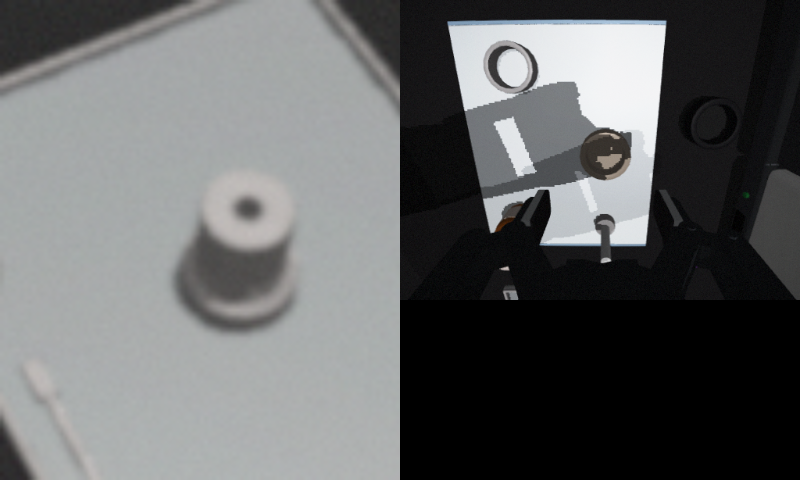

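The sleeve sits square and fully down on the base (left crop). The mortar is under the gripper; the full wrist picture puts it at about (262,197).

```bash
python3 -m crank '[0.8,-0.15,0.15,4,0,0.8,0,0,4,0,0.8,0,0,3,0,0.8,0,0,1.2,0,0.8,0,0,0,0,-1,0,0,0,0,-1,0,0,0,0,-1,0,0,0,0,-1,0,0,0,0,-1,0,0,0,0]' 40; python3 -m crank '[-1,0,0,-2,0,-1,0,0,-4,0,-1,0,0,-4,0,-1,0,0,-2,0,-1,0,0,0,0]'
```

```text
t: 19.72
position: [0.5777, 0.2102, 0.0061]
orientation: [0.707, 0.707, 0.001, 0.001]
contact_force: [-1.8, -2.0, 8.4]
finger_gap: 0.0636
t: 20.13
position: [0.5791, 0.2109, 0.1302]
orientation: [0.707, 0.707, 0.004, 0.002]
contact_force: [0.0, -0.8, -1.7]
finger_gap: 0.0634
```

```bash
python3 -m crank '[-1,-3.97,-0.41,0,0,-1,-3.97,-0.41,0,0,-1,-3.97,-0.41,0,0,-1,-3.97,-0.41,0,0,-1,-3.97,-0.41,0,0,-1,-3.97,-0.41,0,0,-1,-3.97,-0.41,0,0,-1,-3.97,-0.41,0,0,-1,0,0,3,0,-1,0,0,4,0,-1,0,0,3,0,-1,0,0,0,0]'; python3 look.py w8 mortar:.02 sleeve:.019
```

```text
t: 21.13
position: [0.5402, -0.1068, 0.0188]
orientation: [0.707, 0.707, -0.002, -0.004]
contact_force: [-1.1, 0.6, -3.2]
finger_gap: 0.0632
tcp [ 0.542  -0.107   0.0218] ori [ 0.707   0.7072 -0.0015 -0.0027] gap 0.06325561512636858 F [ 1.0772  0.5812 -0.6431]
cam [ 0.5413 -0.0217  0.1614] view [-0.0093 -0.3257 -0.9454]
mortar [([257.1, 243.3], 0.91, array([ 0.5393, -0.1028]))] [[198.0, 198.0, 119.0, 119.0]]
sleeve [([257.1, 241.7], 0.33, array([ 0.5393, -0.1022]))] [[128.0, 351.0, 16.0, 33.0]]
```

```bash
python3 -m crank '[-1,-0.1,0.1,1,0,-1,0,0,0.3,0,-1,0,0,0,0,-1,0,0,0.1,0,-1,0,0,0,0]'; python3 -m crank '[-1,0,0,0.1,0,-1,0,0,0,0]'
```

```text
t: 21.8
position: [0.5451, -0.1085, 0.0103]
orientation: [0.707, 0.707, -0.0, -0.0]
contact_force: [-0.2, 0.8, -1.6]
finger_gap: 0.063
t: 21.97
position: [0.5451, -0.1086, 0.0093]
orientation: [0.707, 0.707, 0.0, 0.0]
contact_force: [-0.1, -0.0, -1.2]
finger_gap: 0.0634
```

```bash
python3 -m crank '[-1,0.1,0,0.2,0,-1,0,0,0,0]'; python3 -m crank '[-1,0,0,0.1,0,-1,0,0,0,0]'
```

```text
t: 22.13
position: [0.5452, -0.1075, 0.0072]
orientation: [0.707, 0.707, 0.0, 0.0]
contact_force: [0.1, -1.0, -1.6]
finger_gap: 0.0633
t: 22.3
position: [0.5452, -0.1075, 0.0071]
orientation: [0.707, 0.707, 0.0, 0.0]
contact_force: [-4.1, 1.7, 9.4]
finger_gap: 0.0633
```

```bash
python3 -m crank '[-1,0,0,-0.1,0,0.8,0,0,0,0,0.8,0,0,0,0,0.8,0,0,-1,0,0.8,0,0,-4,0,0,0,0,-4,0,0,0,0,-4,0,0,0,0,-1,0,0,0,0,0,0]' && python3 -m crank '[0,4.0,0.76,0,0,0,4.0,0.76,0,0,0,4.0,0.76,0,0,0,4.0,0.76,0,0,0,4.0,0.76,0,0,0,0,0,0,0,0,0,0,0,0]' && python3 look.py w9 plunger:.002 jar:.002
```

```text
t: 23.05
position: [0.5467, -0.108, 0.1513]
orientation: [0.707, 0.707, 0.002, 0.003]
contact_force: [-0.3, -0.0, -0.7]
finger_gap: 0.0428
t: 23.63
position: [0.5823, 0.0942, 0.146]
orientation: [0.706, 0.708, -0.001, -0.001]
contact_force: [0.6, -0.7, -0.5]
finger_gap: 0.0426
tcp [0.5823 0.0928 0.1461] ori [ 0.7064  0.7078 -0.0008 -0.0006] gap 0.042599592971219735 F [-0.2619 -0.4521  0.1165]
cam [0.5821 0.1796 0.2883] view [-0.0012 -0.3285 -0.9445]
plunger [([260.2, 179.9], 0.67, array([0.584 , 0.0952]))] [[247.0, 169.0, 24.0, 44.0]]
jar [([145.7, 180.2], 0.63, array([0.4546, 0.0943]))] [[86.0, 153.0, 86.0, 71.0]]
```

View pics/w9.png

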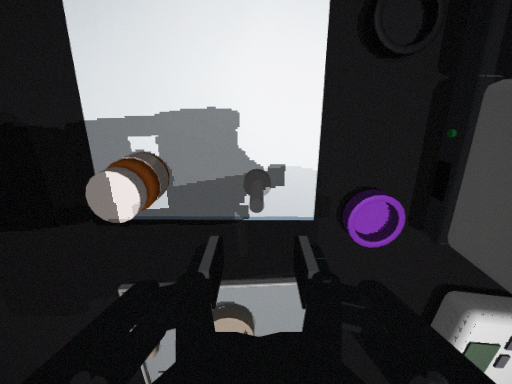

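The plunger's rod tip is at (257,205) and its head at (258,181), between the open fingers. The jar is at left with its cap at (117,193).

```bash
python3 -c "
from h import *
c=read_camera('wrist');print(plane(c,(257.3,204),.077),plane(c,(257.5,181),.01),plane(c,(117,193),.077),get_state()['position'])"
```

```text
[0.58168502 0.09241152 0.077     ] [0.58161289 0.09294444 0.01      ] [0.46182839 0.10246386 0.077     ] [0.58287694 0.09129097 0.14714693]
```

```bash
python3 -m crank '[0,0.15,0,4,0,0,0,0,4,0,0,0,0,3.6,0,0,0,0,0,0,-1,0,0,0,0,-1,0,0,0,0,-1,0,0,0,0,-1,0,0,0,0,-1,0,0,0,0]' 40; python3 -m crank '[-1,0,0,-2,0,-1,0,0,-4,0,-1,0,0,-4,0,-1,0,0,-2,0,-1,0,0,0,0]'
```

```text
t: 24.68
position: [0.5841, 0.094, 0.0332]
orientation: [0.707, 0.707, 0.001, 0.001]
contact_force: [-1.7, -0.8, 7.1]
finger_gap: 0.0119
t: 25.1
position: [0.5854, 0.0942, 0.1571]
orientation: [0.707, 0.707, 0.003, 0.003]
contact_force: [0.7, -0.1, -0.9]
finger_gap: 0.012
```

```bash
python3 -m crank '[-1,-4.0,-0.28,0,0,-1,-4.0,-0.28,0,0,-1,-4.0,-0.28,0,0,-1,-4.0,-0.28,0,0,-1,-4.0,-0.28,0,0,-1,-4.0,-0.28,0,0,-1,-4.0,-0.28,0,0,-1,-4.0,-0.28,0,0,-1,-4.0,-0.28,0,0,-1,-4.0,-0.28,0,0,-1,0,0,0,0]'; python3 -m crank '[-1,0,0,4,0,-1,0,0,4,0,-1,0,0,2,0,-1,0,0,0,0,-1,0,0,0,0]';python3 look.py w10 plunger:.02
```

```text
t: 26.02
position: [0.5538, -0.3122, 0.1507]
orientation: [0.709, 0.706, -0.001, 0.001]
contact_force: [-0.1, 0.2, -2.0]
finger_gap: 0.0118
t: 26.43
position: [0.5548, -0.3057, 0.0507]
orientation: [0.707, 0.707, -0.0, -0.001]
contact_force: [0.1, -0.1, -0.3]
finger_gap: 0.0118
tcp [ 0.5557 -0.3063  0.0523] ori [0.7069 0.7073 0.0001 0.0005] gap 0.011998737646142819 F [-0.1692  0.4549 -0.4787]
cam [ 0.5547 -0.2204  0.1931] view [-0.002  -0.3272 -0.9449]
plunger [([259.4, 224.6], 0.59, array([ 0.5553, -0.3048]))] [[239.0, 206.0, 41.0, 102.0]]
```

```bash
python3 -m crank '[-1,0,0.05,1.2,0,-1,0,0,0.3,0,-1,0,0,0,0,-1,0,0,0.2,0,-1,0,0,0,0]'; python3 -m crank '[-1,0,0,0.1,0,-1,0,0,0,0]'; python3 -m crank '[-1,0,0,0.1,0,-1,0,0,0,0]'
```

```text
t: 27.0
position: [0.5558, -0.3061, 0.0344]
orientation: [0.707, 0.707, 0.0, 0.0]
contact_force: [-0.6, -1.2, -1.6]
finger_gap: 0.0121
t: 27.17
position: [0.5559, -0.3063, 0.0342]
orientation: [0.707, 0.707, 0.0, 0.0]
contact_force: [-1.4, 0.9, 6.0]
finger_gap: 0.0121
t: 27.33
position: [0.556, -0.3063, 0.0342]
orientation: [0.707, 0.707, 0.0, 0.0]
contact_force: [-5.2, 2.2, 16.4]
finger_gap: 0.0118
```

```bash
python3 -m crank '[-1,0,0,-0.2,0,0,0,0,0,0,0,0,0,0,0,0,0,0,0,0,0,0,0,-4,0,0.8,0,0,-4,0,0.8,0,0,-4,0,0.8,0,0,-1,0]' && python3 -m crank '[0.7,4.0,-0.98,0,0,0.7,4.0,-0.98,0,0,0.7,4.0,-0.98,0,0,0.7,4.0,-0.98,0,0,0.7,4.0,-0.98,0,0,0.7,4.0,-0.98,0,0,0.7,4.0,-0.98,0,0,0.7,4.0,-0.98,0,0,0.7,4.0,-0.98,0,0,0.7,4.0,-0.98,0,0,0.7,0.7,0,0,0,0.7,0,0,0,0]' && python3 look.py w11 jar:.002
```

```text
t: 28.0
position: [0.5577, -0.3073, 0.1707]
orientation: [0.707, 0.707, 0.001, 0.004]
contact_force: [0.6, -0.3, 1.2]
finger_gap: 0.0763
t: 29.0
position: [0.4571, 0.1028, 0.1643]
orientation: [0.706, 0.709, 0.0, 0.0]
contact_force: [0.1, -0.5, -0.9]
finger_gap: 0.0726
tcp [0.4575 0.1014 0.1643] ori [0.7061 0.7081 0.0001 0.0002] gap 0.07286384228816967 F [0.4011 0.3588 0.4928]
cam [0.4565 0.1882 0.3067] view [ 0.0011 -0.3281 -0.9446]
jar [([259.6, 182.1], 0.66, array([0.4585, 0.0957]))] [[235.0, 159.0, 50.0, 65.0]]
```

View pics/w11.png

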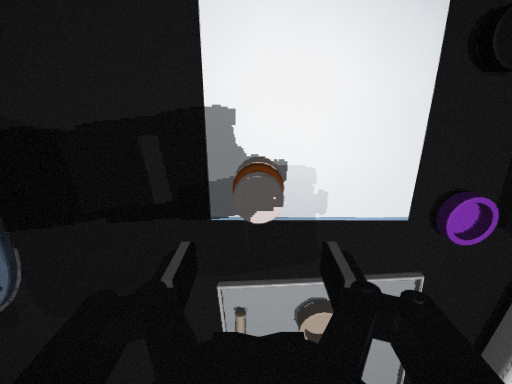

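Jar cap centred at about (258,198), between the fingers.

```bash
python3 -c "
from h import *
c=read_camera('wrist');print(plane(c,(258.5,198),.077),get_state()['position'])"
```

```text
[0.45784473 0.10030163 0.077     ] [0.45788809 0.09972871 0.16419458]
```

```bash
python3 -m crank '[0.7,0,0,4,0,0.7,0,0,4,0,0.7,0,0,4,0,0.7,0,0,2.8,0,0.7,0,0,0,0,-1,0,0,0,0,-1,0,0,0,0,-1,0,0,0,0,-1,0,0,0,0,-1,0,0,0,0]' 40; python3 -m crank '[-1,0,0,-2,0,-1,0,0,-4,0,-1,0,0,-4,0,-1,0,0,-4,0,-1,0,0,-1,0,-1,0,0,0,0]'
```

```text
t: 30.03
position: [0.4583, 0.101, 0.0176]
orientation: [0.707, 0.707, 0.001, 0.001]
contact_force: [-0.5, -0.9, 7.1]
finger_gap: 0.0523
t: 30.53
position: [0.459, 0.1011, 0.1696]
orientation: [0.707, 0.707, 0.003, 0.002]
contact_force: [-0.2, -0.1, -1.7]
finger_gap: 0.0526
```

```bash
python3 -m crank '[-1,-3.36,2.14,0,0,-1,-3.36,2.14,0,0,-1,-3.36,2.14,0,0,-1,-3.36,2.14,0,0,-1,-3.36,2.14,0,0,-1,-3.36,2.14,0,0,-1,-3.36,2.14,0,0,-1,-3.36,2.14,0,0,-1,-3.36,2.14,0,0,-1,0,0,0,0,-1,0,0,0,0]'; python3 -m crank '[-1,0,0,4,0,-1,0,0,4,0,-1,0,0,4,0,-1,0,0,1,0,-1,0,0,0,0,-1,0,0,0,0]'; python3 look.py w12 jar:.02
```

```text
t: 31.45
position: [0.6497, -0.2027, 0.1631]
orientation: [0.708, 0.707, -0.001, -0.002]
contact_force: [-0.0, 0.8, -2.1]
finger_gap: 0.0524
t: 31.95
position: [0.6505, -0.201, 0.0372]
orientation: [0.707, 0.707, 0.0, 0.0]
contact_force: [0.5, -0.3, -0.9]
finger_gap: 0.0524
tcp [ 0.6513 -0.2014  0.0386] ori [0.7068 0.7074 0.0006 0.0013] gap 0.05238821385915851 F [ 0.6376 -1.0948 -0.2194]
cam [ 0.6502 -0.1155  0.1796] view [ 0.     -0.3283 -0.9446]
jar [([257.3, 237.7], 0.57, array([ 0.6497, -0.2033]))] [[205.0, 203.0, 110.0, 138.0]]
```

```bash
python3 -m crank '[-1,0.05,0,1.3,0,-1,0,0,0.4,0,-1,0,0,0,0,-1,0,0,0.2,0,-1,0,0,0,0]'; python3 -m crank '[-1,0,0,0.1,0,-1,0,0,0,0]'; python3 -m crank '[-1,0,0,0.1,0,-1,0,0,0,0]'
```

```text
t: 32.52
position: [0.6503, -0.2009, 0.0186]
orientation: [0.707, 0.707, -0.0, -0.0]
contact_force: [-7.0, 2.7, 13.3]
finger_gap: 0.0523
t: 32.68
position: [0.6503, -0.2009, 0.0186]
orientation: [0.707, 0.707, -0.0, 0.0]
contact_force: [-9.9, 3.9, 22.0]
finger_gap: 0.0523
t: 32.85
position: [0.6503, -0.2009, 0.0186]
orientation: [0.707, 0.707, -0.0, 0.0]
contact_force: [-14.8, 5.0, 31.6]
finger_gap: 0.0526
```

```bash
python3 -m crank '[-1,0,0,-0.3,0,0.5,0,0,0,0,0.5,0,0,0,0,0.5,0,0,0,0,0.5,0,0,-3,0,0.5,0,0,-4,0,0.5,0,0,-4,0,0.5,0,0,-4,0,0.5,0,-2,-2,0,0.5,3,-2,0,0,0.5,3,-2,0,0,0.5,3,-2,0,0]' && python3 -m crank '[0.5,3.5,-1,-2,0,0.5,3.5,-1,-2,0,0.5,3.5,-1,-2,0,0.5,3.5,-1,-2,0,0.5,3.5,0,-1,0,0.5,3,0,-1,0,0.5,3,0,-1,0,0.5,3,0,-1,0,0.5,0,0,0,0,0.5,0,0,0,0]'
sed -i 's/g>75/g>60/' tray.py
python3 look.py w13 die_base:.003 sleeve:.019 mortar:.003 plunger:.003 jar:.003 vial:.003 pestle:.003 spatula:.003
python3 -c "
from h import *
c=read_camera('top');d=read_camera('side');save(c,'t13')
b=cv2.imread('pics/w13.png')[:,:,::-1]
save({'pixels':np.vstack([np.hstack([c['pixels'][90:290,200:500],d['pixels'][180:380,180:480]]),np.hstack([b[:,:],np.zeros((384,88,3),np.uint8)])])},'m13')"
```

```text
t: 33.85
position: [0.569, -0.1102, 0.1882]
orientation: [0.707, 0.707, 0.0, 0.0]
contact_force: [0.8, 0.8, -0.3]
finger_gap: 0.0639
t: 34.68
position: [0.53, 0.1552, 0.3083]
orientation: [0.706, 0.708, 0.0, 0.0]
contact_force: [-0.3, -0.7, -0.3]
finger_gap: 0.0643
tcp [0.5299 0.1541 0.3078] ori [ 0.7066  0.7076 -0.0003 -0.0001] gap 0.06408882738614598 F [-0.6116 -0.7379 -0.7621]
cam [0.5295 0.2406 0.4506] view [ 0.0007 -0.3283 -0.9446]
die_base [([315.0, 321.2], 0.62, array([ 0.6539, -0.2093])), ([267.2, 320.8], 0.54, array([ 0.5503, -0.2081]))] [[257.0, 310.0, 26.0, 23.0]]
sleeve [([270.1, 325.2], 0.56, array([ 0.5558, -0.204 ]))] [[257.0, 319.0, 20.0, 20.0]]
mortar [([265.7, 280.4], 0.92, array([ 0.5457, -0.1028])), ([352.3, 205.5], 0.79, array([0.7013, 0.0607])), ([371.8, 96.9], 0.67, array([0.7109, 0.2475]))] [[251.0, 272.0, 32.0, 35.0], [338.0, 194.0, 42.0, 35.0], [356.0, 71.0, 45.0, 46.0]]
plunger [] [[305.0, 310.0, 17.0, 33.0]]
jar [([314.6, 320.9], 0.62, array([ 0.6529, -0.2085]))] [[305.0, 308.0, 20.0, 33.0]]
vial [] []
pestle [([211.3, 290.8], 0.69, array([ 0.4341, -0.1292]))] [[204.0, 278.0, 10.0, 31.0]]
spatula [] []
```

View pics/m13.png

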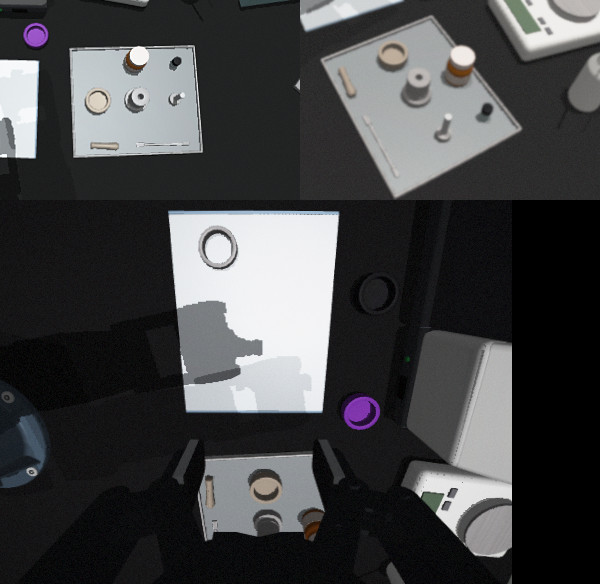

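Everything stands upright in the layout asked for. In the top crop: mortar (98,100), die with sleeve (138,98), plunger (177,98), jar (136,60). The ring, pestle, spatula and vial have not moved. One last check in numbers, then I hand in.

```bash
python3 - <<'E'
import runpy
v=runpy.run_path("tray.py"); 
from h import *
np.set_printoptions(precision=4,suppress=True)
T,S=read_camera("top"),read_camera("side"); x,y,a=(.5495,-.2058,.0545)
for q in "die_base sleeve plunger jar mortar".split():
    t=pinpoint(T,q); s=pinpoint(S,q)
    c=[tri([(T,i["position"]),(S,j["position"])]) for i in t for j in s]
    c=[k for k in c if np.hypot(k[0][0]-x,k[0][1]-y)<.16]
    if c:
        p,e=min(c,key=lambda r:np.abs(r[1]).max()); d=p[:2]-[x,y]
        print(q,"tray frame",np.array([np.cos(a)*d[0]+np.sin(a)*d[1],-np.sin(a)*d[0]+np.cos(a)*d[1],p[2]]),np.abs(e).max())
E
```

```text
13995.0 [[394, 135], [402, 242], [273, 247], [269, 138]]
21426.5 [[313, 195], [352, 228], [402, 309], [275, 379], [200, 238]]
[ 0.5528 -0.2056  0.0532] rms px 2.704391474281558
[ 0.5495 -0.2063  0.0586] rms px 0.09922222214772217
[ 0.5574 -0.205   0.0449] rms px 2.794587092950032
die_base tray frame [ 0.0001 -0.0019  0.007 ] 1.2
sleeve tray frame [-0.0032 -0.0023  0.0255] 2.2
plunger tray frame [ 0.0003 -0.1003  0.0057] 0.8
jar tray frame [0.0959 0.0012 0.0005] 1.2
mortar tray frame [-0.0025  0.0994  0.0155] 0.9
```

Everything is within a few mm, so I hand in.

```bash
python3 -c "
from station import *
print(sign_off(), get_state()['t'])"
```

```text
the job is handed in; nothing more can be done
the job is handed in; nothing more can be done
```

The pellet kit is laid out on the tray and handed in at about 35 s on the robot clock. The die base is in the middle with the sleeve over its spigot. The mortar is to its left, the plunger to its right and the jar behind it. Each was lowered until it touched before release, and the ring, pestle, spatula and vial were not touched.

**Last checks:**
- **Positions in the tray's frame:** the die base is within 2 mm of the middle. The plunger and mortar are about 100 mm to the sides, and the jar about 96 mm behind. By the gripper's release points, which I trust more, the jar is about 99.5 mm from the die.
- **Sleeve:** it came to rest at the gripper height expected for full seating, and the close-up shows it square on the base.

**Checks that disagreed:**
- **Heights from the cameras:** the two-view heights of the sleeve and mortar read about 6–12 mm too high. They rest on single network detections. The contact heights of both agreed with the sizes given to about 1 mm.
- **Tray position:** the last fit from the side camera was poor because the jar overlaps the tray's outline. The top camera's fit was good and matches the first one within about 1 mm.

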